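# Earth-bond check of two chassis faces on a sprung bar

## Task

Slide the open aluminium chassis along the bench, without lifting or tipping it, until its blue-taped face pushes the jig's copper bar fully home, squarely and with the whole width of the face on the bar, and keep it there for a second. Then draw the chassis back until the bar has sprung fully out, turn the chassis a quarter turn, and slide the yellow-taped face against the bar, again squarely and with its whole width on the bar, until the bar is fully home again. Leave the chassis standing there with the bar held home, let go of it, and leave the other things on the bench where they are.

Things in the scene. Friction and masses are not known exactly. Their poses are not given: they have to be found in the camera images.
- chassis: Open-topped aluminium tray, 120 (x) x 100 (y) x 50 mm high, walls and floor 5 mm, empty, 0.45 to 0.8 kg. Fingers can push its inner walls. Origin: centre of underside. +x points out of the blue-taped face (100 mm wide), +y out of the yellow-taped face (120 mm wide), z up. Tape covers the rim too. Blue starts facing the bar within 45 degrees. Yellow follows blue by a clockwise turn.
- blue_face (a point): centre of the outer side of the blue-taped end wall of the chassis, 60 mm along chassis +x from its origin, 25 mm up
- yellow_face (a point): centre of the outer side of the yellow-taped long wall of the chassis, 50 mm along chassis +y from its origin, 25 mm up
- jig: Fixed jig: bent steel bracket, upright plate 190 mm wide (y), 55 mm high, foot behind it, copper bar in front. Origin: on the bench, middle of the plate's front. +x is the direction in which the bar is pressed (bar to bracket), +y along the bar, z up. The bar's front face is at x = -28 mm when out, -16 mm fully home. The bench before the bar is bare.
- bar_home (a point): middle of the front face of the copper bar when it is pressed fully home; fixed to the jig, at x = -16 mm, y = 0, z = 27 mm of its frame
- bar (a joint): travel of the copper bar (170 mm wide, from 14 to 40 mm above the bench) in m: 0 sprung fully out, 0.012 fully home on its stop. A weak spring (about 0.25 N out, 0.7 N home) pushes it out, too weak to move the chassis once that is left standing.
- multimeter: bystander: grey multimeter, 85 x 170 x 38 mm, origin at the centre of its underside, long side along its y
- breadboard: bystander: white breadboard, 55 x 165 x 10 mm (chips to 16 mm), origin at the centre of its underside, long side along its y
- parts_tray: bystander: clear divided parts tray, 120 x 170 x 45 mm, origin at the centre of its underside, long side along its y
- reel: bystander: blue solder reel standing on its flange, 60 mm in diameter, 46 mm high, origin at the centre of its underside
- screwdriver: bystander: orange screwdriver, 190 mm long, lying along its x
- carton: bystander: red carton, 90 x 150 x 45 mm, origin at the centre of its underside, long side along its y
Not all that is in view belongs to the job. Leave any pink look-alike of the chassis alone.

How it is judged:
By the outcome, as a careful person would: the job done as asked, in the order asked, and still so for the second after the job is handed in, with the robot touching nothing.
It also fails if it takes over 72 s, if anything falls off the work surface, if the arm or the gripper's body presses on something with over 40 N, if the wrist force passes 120 N, or if a joint passes its speed limit or range.

## Robot

A 6-joint arm with a two-finger parallel gripper is mounted at the origin on the work surface. World frame = base frame: x ahead of the robot, y to its left, z up, the work surface at z = 0. Lengths are in mm, angles in degrees, forces in N, time in s.
With the tool pointing down it reaches from about 300 to 750 mm from the base axis. Payload 8.5 kg.
Tool frame: the origin (TCP) lies midway between the tips of the shut fingers; the grasp point (between the pads) lies 19 mm behind it; y points along the fingers, z is the direction in which the jaws open and shut, and the axes are right-handed (so a half turn about y gives the same grasp; the last joint's range is limited). The gripper opens to 88 mm and grips with 3 to 60 N. Pads are 18 mm wide; open, the fingers measure 123 mm over their backs; the gripper's body (75 mm by 187 mm) begins 45 mm behind the grasp point.
Start: joints at [-78.971, 21.807, 74.336, -0, 83.858, -12.336], TCP at [218.117, -504.881, 238.748] pointing down, gripper open.
Joint ranges: [-178.18, 178.18], [-50.72, 133.34], [12.68, 142.11], [-81.47, 261.47], [9.98, 163.14], [-165.26, 165.26]. Speed limits (degrees/s): [136.94, 136.94, 180, 180, 180, 180].

## Interface

Orientations are given as [roll, pitch, yaw] about the fixed x, y, z axes, in that order (R = Rz(yaw) Ry(pitch) Rx(roll)).
In Python, from station import r gives the robot as it stands.
- The arm moves only by the tool drive_tool, never from a script. Its argument "motion" is one flat list of numbers, 5 for each row, row after row: the closure, from 0 (fully open) to 1 (shut), then the shift along the tool's x, y, z in mm, then the turn about the tool's y in rad. A call has 1 to 20 rows; each row shifts and turns the commanded pose from where the row before left it, along the tool's axes as they then stand; what a row does not reach is not made up. A row lasts 1/12 s, in which the tool goes at most 41.7 mm and 7.16 degrees, less where a joint would pass 70% of its speed; a pose out of reach is approached as far as the arm can. A call is refused whole if a number of a shift passes 41.7 or a number of a turn 0.125, either way. A call with a gripper value outside its range is refused whole. The fingers move at their own pace and stop on an object; the grip force is fixed at half the most. Time passes only in rows, so rows that do not move let the fingers close. It gives the time, the measured TCP pose, the force and the opening at its end, in the units of the state.
- r.read_state(): the state, without advancing time (a new reading comes with each control period).
- r.camera(name): name is "scene" or "top"; returns a dict with "pixels" (480x640x3 uint8, red, green, blue), "z_map" (480x640 float32, mm along the optical axis (not along the pixel's ray), 0 where there is no reading), "mtx" (3x3 intrinsics, pixels), "R" (3x3) and "t" (3): a world point X has camera coordinates R X + t. Camera axes: x right, y down, z forward; pixel columns grow to the right and rows downward; lengths in mm; the calibration is good to about 2 mm. A picture is of the moment at which its call begins.
- r.close_job(): hands the job in, once; it reports no verdict.
Trained networks look in a picture, given as the dict that the camera call returned (one of the last four; its "shot" number tells which), for a name from the list of things; names that differ only in an ending like _2 or _b are one class to them, and where a whole thing is asked for, a point or a joint stands for the part that bears it (a point fixed in the world has none). Each returns a list of dicts, best first, with "conf" (0 to 1); they miss things now and then, are a little off and sometimes report something else, mostly with a low value. They report only what shows in the picture. A call takes as long as a camera call. They do not tell look-alikes from the thing itself.
- r.boxes_of(label, picture): "position" ([row, column] in pixels, amid what is visible of it).
The state is a dict: "time_s": time; "q": joint angles; "qd": joint speeds; "joint_efforts": joint torques, N m; "position": TCP position; "orientation": TCP orientation; "force": force on the tool from outside, world axes, zero at the start; "wrist_torque": the same for the moment, N m; "grip_width": finger opening in mm.
Only numpy, scipy, OpenCV 4.12 (cv2) and the standard library are available. Lean on these libraries where they do the work, as an engineer would, in place of code of your own. Each camera call takes 0.05 s, during which the arm holds its last target.

## Working session

There is one attempt and no reset: what is moved stays moved. The work goes in short steps, Python scripts to look and compute and a tool call to move; the robot and the scene stay as the last step left them, time stands still between calls to the robot, and variables do not carry over. Pictures are saved under pics/ and viewed, and the job is handed in when it is done.

Besides the shell and the picture viewer there is one more tool, called after ">>>" as name(argument=value, ...) on one line, values as JSON. drive_tool: Moves the arm, as the interface text tells. Its arguments: {"type":"object","properties":{"motion":{"type":"array","items":{"type":"number"}}},"required":["motion"]}

```bash
ls; mkdir -p pics; python3 - <<'E'
from station import r
import cv2,pickle,numpy as np
s=r.read_state();print({k:np.round(v,3).tolist() for k,v in s.items()})
for n in("scene","top"):
    p=r.camera(n);cv2.imwrite(f"pics/{n}0.png",p["pixels"][:,:,::-1]);pickle.dump(p,open(f"{n}0.pkl","wb"));print(n,p["R"],p["t"],p["mtx"])
    for l in("chassis","jig","blue_face","yellow_face","bar_home","bar"):
        try:
            print(l,[(np.round(d["position"]).tolist(),round(d["conf"],2)) for d in r.boxes_of(l,p)[:4]])
        except Exception as e:print(l,e)
print(r.read_state()["time_s"])
E
```

```text
pics
{'time_s': 0.0, 'q': [-78.973, 21.84, 74.385, 0.002, 83.858, -12.338], 'qd': [-0.037, -0.041, 0.007, -0.075, -0.024, -0.103], 'joint_efforts': [-0.001, -43.794, -22.456, 0.071, 0.035, -0.0], 'position': [218.056, -504.619, 238.151], 'orientation': [-90.08, 0.02, -156.635], 'force': [0.52, -0.856, -0.297], 'wrist_torque': [0.024, -0.036, -0.018], 'grip_width': 87.955}
scene [[ 0.73248431  0.68067807 -0.01200439]
 [ 0.51760304 -0.56827843 -0.63964578]
 [-0.44221469  0.46231699 -0.76857607]] [-390.08643656 -249.86168627 1288.00650882] [[472.31297407   0.         321.27865424]
 [  0.         472.31297407 245.53081202]
 [  0.           0.           1.        ]]
chassis [([164.0, 304.0], 0.98), ([270.0, 286.0], 0.97), ([216.0, 501.0], 0.87)]
jig [([182.0, 402.0], 0.56)]
blue_face [([213.0, 500.0], 0.83), ([161.0, 303.0], 0.8), ([270.0, 288.0], 0.75)]
yellow_face [([274.0, 286.0], 0.94), ([214.0, 502.0], 0.73), ([164.0, 307.0], 0.7), ([189.0, 393.0], 0.55)]
bar_home [([183.0, 404.0], 0.92), ([285.0, 452.0], 0.56)]
bar [([186.0, 393.0], 0.83), ([184.0, 401.0], 0.33)]
top [[-0.00924614 -0.99993173  0.0071449 ]
 [-0.99853214  0.00885139 -0.05343416]
 [ 0.05336727 -0.00762847 -0.99854581]] [  -4.47186436  564.659448   1391.07480331] [[487.30040938   0.         323.27531443]
 [  0.         487.30040938 246.08620559]
 [  0.           0.           1.        ]]
chassis [([340.0, 250.0], 0.73), ([264.0, 351.0], 0.66), ([179.0, 188.0], 0.59)]
jig [([261.0, 212.0], 0.94), ([263.0, 352.0], 0.7)]
blue_face [([260.0, 350.0], 0.75), ([342.0, 249.0], 0.62), ([176.0, 192.0], 0.59)]
yellow_face [([263.0, 352.0], 0.8), ([176.0, 190.0], 0.77), ([339.0, 252.0], 0.71)]
bar_home [([260.0, 210.0], 0.66)]
bar [([262.0, 225.0], 0.92)]
0.7
```

View pics/scene0.png

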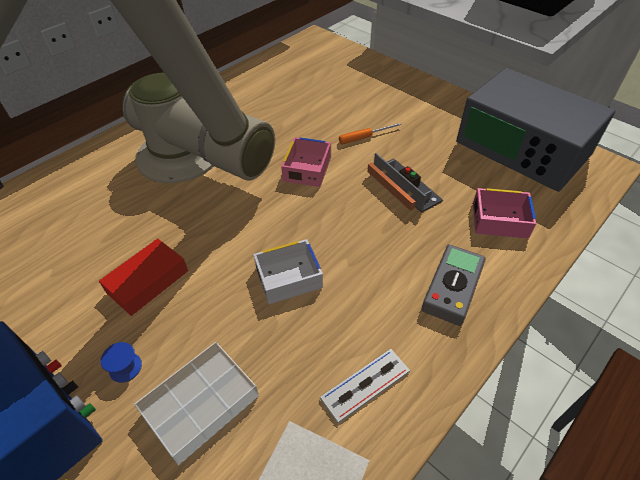

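View pics/top0.png

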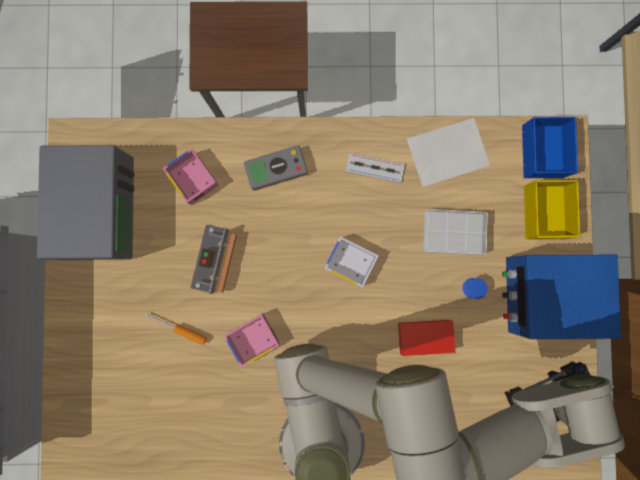

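```bash
python3 -c "
import cv2
a=cv2.imread('pics/top0.png');cv2.imwrite('pics/top0c.png',cv2.resize(a[140:360,150:400],None,fx=3,fy=2.7,interpolation=cv2.INTER_CUBIC)[:600])"
```

```text
(no output)
```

View pics/top0c.png

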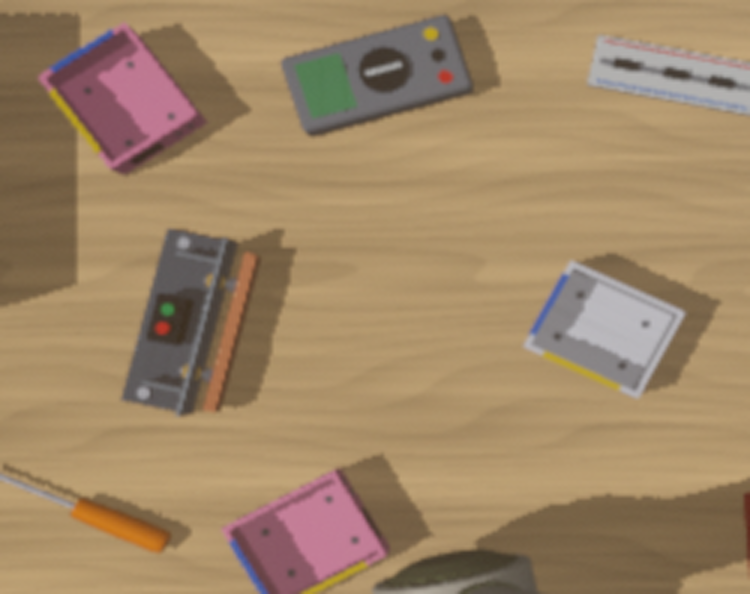

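The grey open tray at top px (351,262) / scene (288,270) has blue tape toward the jig at top (213,260), so it is the chassis. Its look-alikes are the pink trays at top (190,177) and (252,340), which I'll leave alone. Next I'll measure poses from depth.

```bash
cat > h.py <<'E'
import numpy as np,cv2,pickle
def cloud(p):
    z=p["z_map"];K=p["mtx"];v,u=np.mgrid[:480,:640]
    c=np.stack([(u-K[0,2])/K[0,0]*z,(v-K[1,2])/K[1,1]*z,z],-1)
    w=(c-p["t"])@p["R"]; w[z<=0]=np.nan
    return w
def proj(p,X):
    c=p["R"]@np.array(X,float)+p["t"];q=p["mtx"]@c;return q[:2]/q[2]
def at(p,u,v,h): # pixel to world at height h
    d=p["R"].T@np.linalg.solve(p["mtx"],[u,v,1.]);o=-p["R"].T@p["t"];return o+d*(h-o[2])/d[2]
def rect(P):
    (c,s,a)=cv2.minAreaRect(P.astype(np.float32));return np.round(c,1),np.round(s,1),round(a,2)
E
python3 - <<'E'
from h import *
for n in("top","scene"):
    p=pickle.load(open(n+"0.pkl","rb"));w=cloud(p)
    c=at(p,351,262,50) if n=="top" else at(p,288,265,50)
    j=at(p,218,261,45) if n=="top" else at(p,400,183,45)
    print(n,c,j)
    d=np.hypot(w[...,0]-c[0],w[...,1]-c[1])
    for lo,hi in((42,56),(15,56)):
        m=(d<100)&(w[...,2]>lo)&(w[...,2]<hi);print("ch",lo,m.sum(),rect(w[m][:,:2]),np.nanmax(w[m][:,2]))
    d=np.hypot(w[...,0]-j[0],w[...,1]-j[1])
    for lo,hi in((47,62),(33,44),(8,62)):
        m=(d<120)&(w[...,2]>lo)&(w[...,2]<hi);print("jig",lo,m.sum(),rect(w[m][:,:2]),np.nanmax(w[m][:,2]))
E
python3 - <<'E'
import cv2
a=cv2.imread('pics/top0.png');b=a[200:320,180:390]
cv2.imwrite('pics/c1.png',cv2.resize(a[225:295,315:390],None,fx=8,fy=8,interpolation=cv2.INTER_CUBIC))
cv2.imwrite('pics/c2.png',cv2.resize(a[220:300,185:245],None,fx=7,fy=7,interpolation=cv2.INTER_CUBIC))
E
```

```text
top [517.25752774 -86.81525073  50.        ] [523.5808229  287.40825669  45.        ]
ch 42 298 (array([517.6, -86.9]), array([120.5, 101.2]), 62.89) 55.75422931914776
ch 15 356 (array([517.6, -86.9]), array([120.5, 101.2]), 62.89) 55.75422931914776
jig 47 160 (array([527.6, 305.3]), array([ 41.3, 188.5]), 76.58) 61.53725409616227
jig 33 484 (array([524.3, 299.3]), array([ 83.4, 179.8]), 76.15) 43.9810272371158
jig 8 1227 (array([529.4, 277.2]), array([188.1, 213.6]), 87.08) 61.53725409616227
scene [523.25785948 -90.19491653  50.        ] [542.41331055 268.79210871  45.        ]
ch 42 659 (array([518.4, -87.4]), array([121.1, 103.9]), 62.78) 53.16995589410607
ch 15 1601 (array([518.4, -88. ]), array([122.2, 104.5]), 62.65) 53.16995589410607
jig 47 204 (array([524.5, 287.3]), array([  7.6, 188.3]), 76.3) 56.188695724081676
jig 33 638 (array([527.6, 297.2]), array([ 85.3, 191.1]), 75.68) 43.981130167179195
jig 8 1665 (array([527.7, 297.4]), array([ 86.9, 193.8]), 76.13) 56.188695724081676
```

View pics/c1.png

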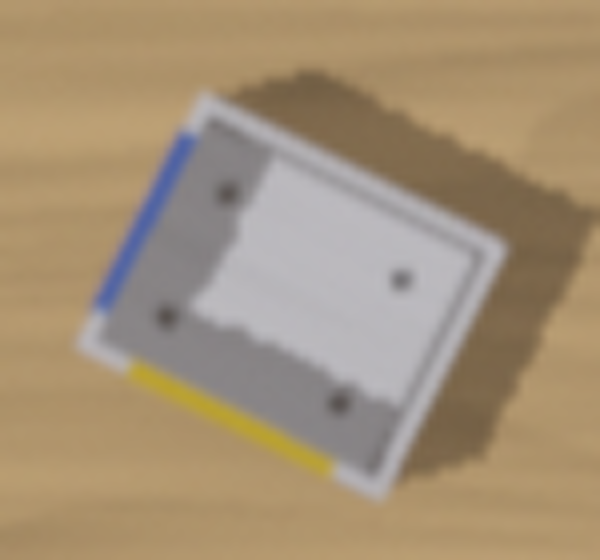

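View pics/c2.png

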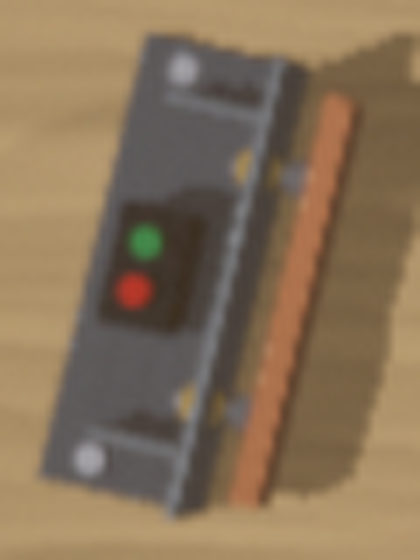

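```bash
cat >> h.py <<'E'
def go(r,x,y,z,jaw):
    s=r.read_state();P=np.array(s["position"]);yaw=s["orientation"][2]
    d=np.array([x,y,z])-P;a=np.radians(yaw)
    t=(jaw-90-yaw+180)%360-180
    print("t",s["time_s"],"pos",np.round(P,1),"rpy",np.round(s["orientation"],1),"jaw",round((yaw+90),2),"F",np.round(s["force"],1),"w",round(s["grip_width"],1),"q6",round(s["q"][5]))
    print("tool shift x %.1f y %.1f z %.1f turn %.4f"%(d@[np.cos(a),np.sin(a),0],-d[2],d@[-np.sin(a),np.cos(a),0],-np.radians(t)))
E
python3 - <<'E'
from h import *
from station import r
go(r,491.3,-138.1,238,62.8)
for n in("top","scene"):
    p=pickle.load(open(n+"0.pkl","rb"));w=cloud(p)
    print(n,"cam",-p["R"].T@p["t"])
    h=cv2.cvtColor(p["pixels"],cv2.COLOR_RGB2HSV)
    m=(h[...,0]<16)&(h[...,1]>95)&(h[...,2]>60)&(np.hypot(w[...,0]-520,w[...,1]-265)<110)&(w[...,2]>9)
    P=w[m];print(m.sum(),np.percentile(P[:,2],[1,50,99]))
    for lo,hi in((10,45),(36,43)):
        k=(P[:,2]>lo)&(P[:,2]<hi);c,sz,a=rect(P[k,:2]);print(lo,k.sum(),c,sz,a)
    # plate: non copper points near plate, in jig frame
    a=np.radians(76.3);ex=np.array([np.cos(a),np.sin(a)]);ey=np.array([-ex[1],ex[0]])
    k=(w[...,2]>48)&(w[...,2]<60)&(np.hypot(w[...,0]-524,w[...,1]-287)<110)
    Q=w[k][:,:2];f=np.polyfit(Q@ey,Q@ex,1)
    print("plate",f,np.degrees(np.arctan(f[0])),(Q@ey).min(),(Q@ey).max(),np.percentile(Q@ex,[5,50,95]))
    Pj=P[:,:2]; print("bar ex pct",np.percentile(Pj@ex,[1,5,50,95,99]),"ey",(Pj@ey).min(),(Pj@ey).max(), np.degrees(np.arctan(np.polyfit(Pj@ey,Pj@ex,1)[0])))
E
```

```text
t 0.7 pos [ 218.1 -504.9  238.8] rpy [ -90.    -0.  -156.6] jaw -66.63 F [-1.1 -0.2  0.6] w 88.2 q6 -12
tool shift x -396.2 y 0.8 z -228.4 turn -2.2591
top cam [4.89551401e+02 1.14219608e+00 1.41925597e+03]
390 [16.65037212 38.30528829 46.49361258]
10 378 [525.5 296.7] [ 79.4 169.7] 76.62
36 237 [525.4 297. ] [ 79.  168.9] 76.35
plate [-4.75120674e-03  4.02565011e+02] -0.27222204558225443 -534.5632189433131 -346.1195034738424 [401.57146104 403.90201704 406.85898658]
bar ex pct [373.42243988 373.68254936 379.27295521 442.40525937 450.07630983] ey -525.3270356484534 -355.6416171052369 1.3842696402213874
scene cam [ 984.63675928 -471.93501278  825.42525585]
652 [13.09848019 33.60601855 42.4907198 ]
10 651 [525.8 297.3] [ 85.7 175. ] 76.13
36 256 [526.4 292.2] [ 75.1 172. ] 75.68
plate [-5.97784688e-03  4.00155300e+02] -0.34250131694300656 -535.7152522279937 -347.37924012779405 [400.15854539 402.53389452 406.38726323]
bar ex pct [371.22628425 372.198579   374.81027219 401.42578589 446.1531262 ] ey -527.8442536746367 -352.9569995007321 0.6302132962921781
```

>>> drive_tool(motion=[0, -26, 0, -15, 0, 0, -26, 0, -15, 0, 0, -26, 0, -15, 0, 0, -26, 0, -15, 0, 0, -26, 0, -15, 0, 0, -26, 0, -15, 0, 0, -26, 0, -15, 0, 0, -26, 0, -15, 0, 0, -26, 0, -15, 0, 0, -26, 0, -15, 0, 0, -26, 0, -15, 0, 0, -26, 0, -15, 0, 0, -26, 0, -15, 0, 0, -26, 0, -15, 0, 0, -26, 0, -15, 0])

```text
time_s: 1.95
position: [487.6, -142.3, 238.9]
orientation: [-90.0, 0.0, -156.6]
force: [-0.3, -0.2, 0.2]
grip_width: 88.4
```

>>> drive_tool(motion=[0, 0, 5, 0, -0.125, 0, 0, 5, 0, -0.125, 0, 0, 5, 0, -0.125, 0, 0, 5, 0, -0.125, 0, 0, 5, 0, -0.125, 0, 0, 5, 0, -0.125, 0, 0, 5, 0, -0.125, 0, 0, 5, 0, -0.125, 0, 0, 5, 0, -0.125, 0, 0, 5, 0, -0.125, 0, 0, 5, 0, -0.125, 0, 0, 5, 0, -0.125, 0, 0, 5, 0, -0.125, 0, 0, 5, 0, -0.125, 0, 0, 5, 0, -0.125, 0, 0, 5, 0, -0.125, 0, 0, 5, 0, -0.125, 0, 0, 5, 0, -0.125])

```text
time_s: 3.45
position: [487.0, -143.7, 148.6]
orientation: [-90.0, -0.0, -27.4]
force: [-0.1, -0.4, -0.2]
grip_width: 87.8
```

```bash
python3 - <<'E'
from h import *
from station import r
go(r,491.3,-138.1,15,62.8)
E
```

```text
t 3.45 pos [ 487.  -143.7  148.6] rpy [-90.   -0.  -27.4] jaw 62.63 F [-0.1 -0.4 -0.2] w 87.8 q6 -92
tool shift x 1.3 y 133.6 z 7.0 turn -0.0029
```

>>> drive_tool(motion=[0, 1.3, 15, 7, -0.003, 0, 0, 17, 0, 0, 0, 0, 17, 0, 0, 0, 0, 17, 0, 0, 0, 0, 17, 0, 0, 0, 0, 17, 0, 0, 0, 0, 14, 0, 0, 0, 0, 10, 0, 0, 0, 0, 6, 0, 0, 0, 0, 3.5, 0, 0, 0, 0, 0, 0, 0])

```text
time_s: 4.37
position: [491.3, -138.1, 15.0]
orientation: [-90.0, 0.0, -27.5]
force: [-0.0, 0.5, 0.3]
grip_width: 88.1
```

```bash
python3 - <<'E'
from h import *
from station import r
go(r,491.3,-138.1,15,62.8)
p=r.camera("scene");cv2.imwrite("pics/s1.png",cv2.resize(p["pixels"][170:350,180:420,::-1],None,fx=3,fy=3))
E
```

```text
t 4.3667 pos [ 491.3 -138.1   15. ] rpy [-90.    0.  -27.5] jaw 62.45 F [-0.   0.5  0.3] w 88.1 q6 -91
tool shift x -0.0 y 0.0 z -0.0 turn -0.0061
```

View pics/s1.png

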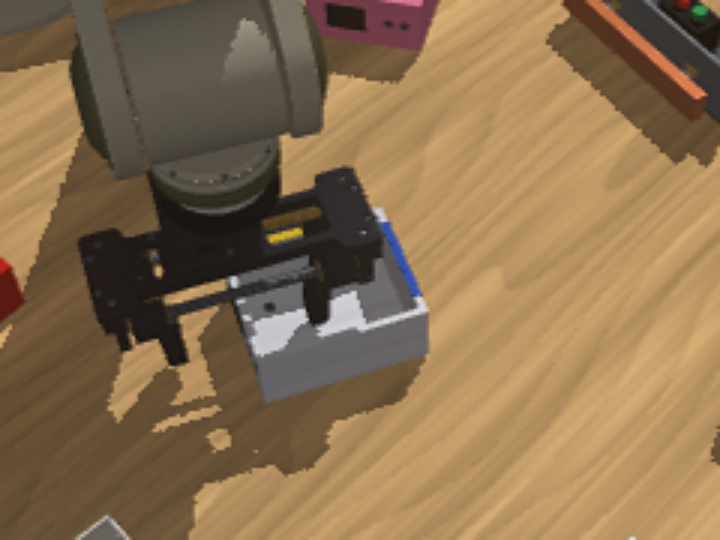

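The right picture: one finger is inside the -x wall, at about (318,290) in the crop, and the other is outside it, at (175,345). Closing on the wall.

>>> drive_tool(motion=[0.5, 0, 0, 0, -0.006, 0.8, 0, 0, 0, 0, 0.9, 0, 0, 0, 0, 1, 0, 0, 0, 0, 1, 0, 0, 0, 0, 1, 0, 0, 0, 0, 1, 0, 0, 0, 0, 1, 0, 0, 0, 0, 1, 0, 0, 0, 0, 1, 0, 0, 0, 0, 1, 0, 0, 0, 0, 1, 0, 0, 0, 0])

```text
time_s: 5.42
position: [491.3, -138.1, 15.2]
orientation: [-90.0, 0.0, -27.2]
force: [0.1, 0.6, -0.3]
grip_width: 10.1
```

```bash
python3 - <<'E'
from h import *
from station import r
go(r,491.8-70*.2334,155.5-70*.9724,15,76.5)
E
```

```text
t 5.4167 pos [ 491.3 -138.1   15.2] rpy [-90.    0.  -27.2] jaw 62.8 F [ 0.1  0.6 -0.3] w 10.1 q6 -92
tool shift x -117.2 y 0.2 z 193.3 turn -0.2392
```

>>> drive_tool(motion=[1, 0, 0, 0, 0, 1, 0, 0, 0, 0, 1, 0, 0, 0, 0, 1, 0, 0, 0, 0])

```text
time_s: 5.75
position: [491.3, -138.1, 15.2]
orientation: [-90.0, 0.0, -27.2]
force: [-0.5, 0.0, -0.1]
grip_width: 4.6
```

>>> drive_tool(motion=[1, 0, 0, 0, -0.02, 1, 0, 0, 0, -0.04, 1, 0, 0, 0, -0.04, 1, 0, 0, 0, -0.04, 1, 0, 0, 0, -0.04, 1, 0, 0, 0, -0.04, 1, 0, 0, 0, -0.02, 1, 0, 0, 0, 0])

```text
time_s: 6.42
position: [491.6, -138.2, 15.3]
orientation: [-90.0, -0.0, -13.4]
force: [1.7, -1.0, -1.3]
grip_width: 4.7
```

```bash
python3 - <<'E'
from h import *
from station import r
go(r,491.8-70*.2334,155.5-70*.9724,15,76.5)
E
```

```text
t 6.4167 pos [ 491.6 -138.2   15.3] rpy [-90.   -0.  -13.4] jaw 76.59 F [ 1.7 -1.  -1.3] w 4.7 q6 -106
tool shift x -68.0 y 0.3 z 215.7 turn 0.0016
```

>>> drive_tool(motion=[1, -2, 0, 6, 0, 1, -3, 0, 10, 0, 1, -4.5, 0, 14, 0, 1, -4.5, 0, 14, 0, 1, -4.5, 0, 14, 0, 1, -4.5, 0, 14, 0, 1, -4.5, 0, 14, 0, 1, -4.5, 0, 14, 0, 1, -4.5, 0, 14, 0, 1, -4.5, 0, 14, 0, 1, -4.5, 0, 14, 0, 1, -4.5, 0, 14, 0, 1, -4.5, 0, 14, 0, 1, -4.5, 0, 14, 0, 1, -4.5, 0, 14, 0, 1, -4.5, 0, 14, 0, 1, -3, 0, 10, 0, 1, -1, 0, 6, 0, 1, 0, 0, 2, 0, 1, 0, 0, 0, 0])

```text
time_s: 8.08
position: [474.3, 103.0, 15.2]
orientation: [-90.0, 0.1, -13.4]
force: [-1.7, 4.3, 1.1]
grip_width: 4.6
```

```bash
cat > m.py <<'E'
from h import *
from station import r
import sys
k=sys.argv[1]
go(r,491.8,155.5,15,76.5)
a=np.radians(76.5);ex=np.array([np.cos(a),np.sin(a)]);ey=np.array([-ex[1],ex[0]]);O=np.array([523.0,285.3])
for n in("top","scene"):
    p=r.camera(n);pickle.dump(p,open(f"{n}{k}.pkl","wb"));w=cloud(p)
    X=np.array([500,230,40]) ;u,v=proj(p,X).astype(int)
    s=50 if n=="top" else 80
    im=p["pixels"][max(0,v-s):v+s,max(0,u-int(1.3*s)):u+int(1.3*s),::-1];f=600/im.shape[0]
    cv2.imwrite(f"pics/{n}{k}.png",cv2.resize(im,None,fx=f,fy=f,interpolation=cv2.INTER_CUBIC)[:600,:800])
    h=cv2.cvtColor(p["pixels"],cv2.COLOR_RGB2HSV)
    J=np.stack([(w[...,:2]-O)@ex,(w[...,:2]-O)@ey],-1)
    m=(h[...,0]<16)&(h[...,1]>95)&(h[...,2]>60)&(np.abs(J[...,1])<100)&(J[...,0]>-50)&(J[...,0]<0)&(w[...,2]>30)&(w[...,2]<46)
    print(n,"bar",m.sum(),np.percentile(J[m][:,0],[2,50,98]).round(1) if m.sum() else None)
    for c,lo,hi in(("blue",105,125),("yellow",20,32)):
        m=(h[...,0]>=lo)&(h[...,0]<=hi)&(h[...,1]>110)&(h[...,2]>60)&(np.abs(J[...,1])<130)&(J[...,0]>-260)&(J[...,0]<20)&(w[...,2]>44)&(w[...,2]<58)
        if m.sum()>5:
            Q=J[m];C=Q-Q.mean(0);d=np.linalg.svd(C,full_matrices=False)[2][0]
            print(c,m.sum(),"mean",Q.mean(0).round(1),"min",Q.min(0).round(1),"max",Q.max(0).round(1),"dir angle from ey",round((np.degrees(np.arctan2(-d[0],d[1]))+90)%180-90,2))
    mm=(w[...,2]>45)&(w[...,2]<55)&(np.abs(J[...,1])<85)&(J[...,0]>-200)&(J[...,0]<-8)&(h[...,1]<45)&(h[...,2]>90)
    if mm.sum()>20: print("rim grey",mm.sum(),rect(J[mm]))
E
python3 m.py 2
```

```text
t 8.0833 pos [474.3 103.   15.2] rpy [-90.    0.1 -13.4] jaw 76.58 F [-1.7  4.3  1.1] w 4.6 q6 -78
tool shift x 4.8 y 0.2 z 55.1 turn 0.0013
top bar 294 [-27.8 -22.  -15.1]
blue 33 mean [-73.8   5.5] min [-76.4 -26. ] max [-71.5  34.1] dir angle from ey 1.05
rim grey 90 (array([-130.9,    4.4]), array([118.7,  98.9]), 0.42)
scene bar 348 [-29.  -24.1 -15.4]
blue 30 mean [-74.8 -14.8] min [-77.4 -30.6] max [-68.9   5.3] dir angle from ey -0.58
yellow 17 mean [-105.4   52. ] min [-116.4   49.4] max [-93.5  54.7] dir angle from ey -89.44
rim grey 172 (array([-132.5,  -25. ]), array([121.6,  46. ]), 0.94)
```

View pics/top2.png

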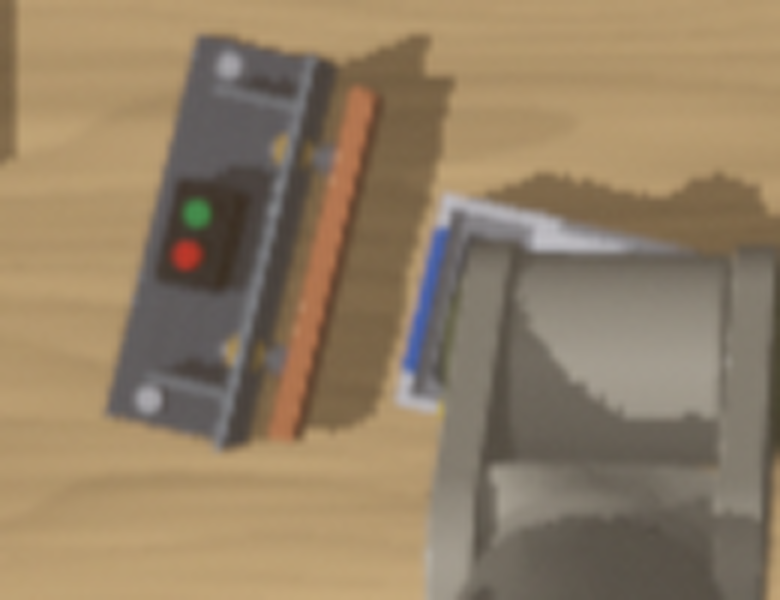

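View pics/scene2.png

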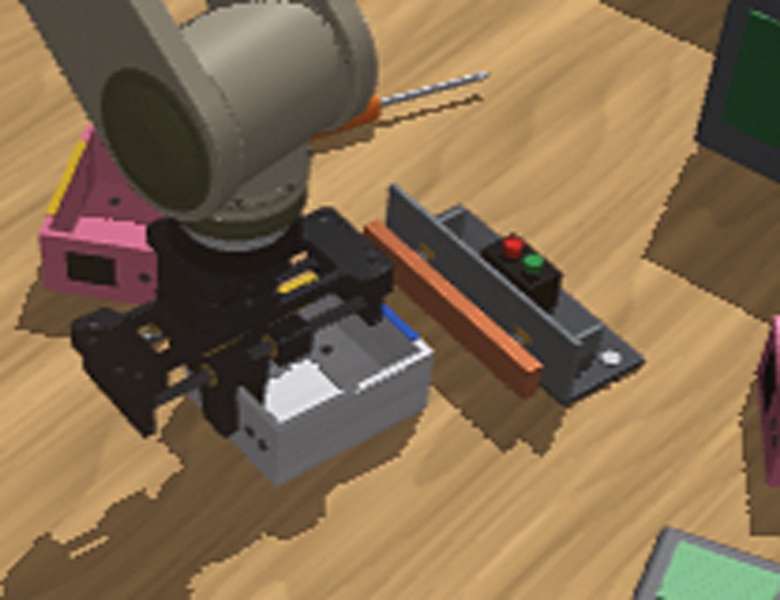

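>>> drive_tool(motion=[1, 0.4, 0, 3, 0, 1, 0.6, 0, 6, 0, 1, 0.6, 0, 6, 0, 1, 0.6, 0, 6, 0, 1, 0.6, 0, 6, 0, 1, 0.6, 0, 6, 0, 1, 0.6, 0, 6, 0, 1, 0.5, 0, 3, 0, 1, 0, 0, 3, 0, 1, 0, 0, 3, 0, 1, 0, 0, 3, 0, 1, 0, 0, 0, 0])

```text
time_s: 9.18
position: [491.2, 151.5, 15.2]
orientation: [-90.0, -0.0, -13.5]
force: [0.5, 0.4, -0.7]
grip_width: 4.4
```

```bash
python3 m.py 3
```

```text
t 9.1833 pos [491.2 151.5  15.2] rpy [-90.   -0.  -13.5] jaw 76.55 F [ 0.5  0.4 -0.7] w 4.4 q6 -73
tool shift x -0.3 y 0.2 z 4.0 turn 0.0008
top bar 188 [-20.6 -12.9  -7.6]
blue 23 mean [-22.1  -2.7] min [-24.9 -31.7] max [-19.8  29.4] dir angle from ey -0.98
rim grey 73 (array([-45.2, -21.9]), array([137.5,  69.5]), 48.47)
scene bar 100 [-22.1 -15.1  -7.2]
blue 23 mean [-23.9 -20.8] min [-27.4 -35.3] max [-19.6  -4.3] dir angle from ey -2.4
yellow 11 mean [-51.2  46.4] min [-60.5  43.6] max [-42.8  49.1] dir angle from ey 83.53
rim grey 156 (array([-84.1, -44.6]), array([ 40.4, 126.5]), 76.91)
```

View pics/top3.png

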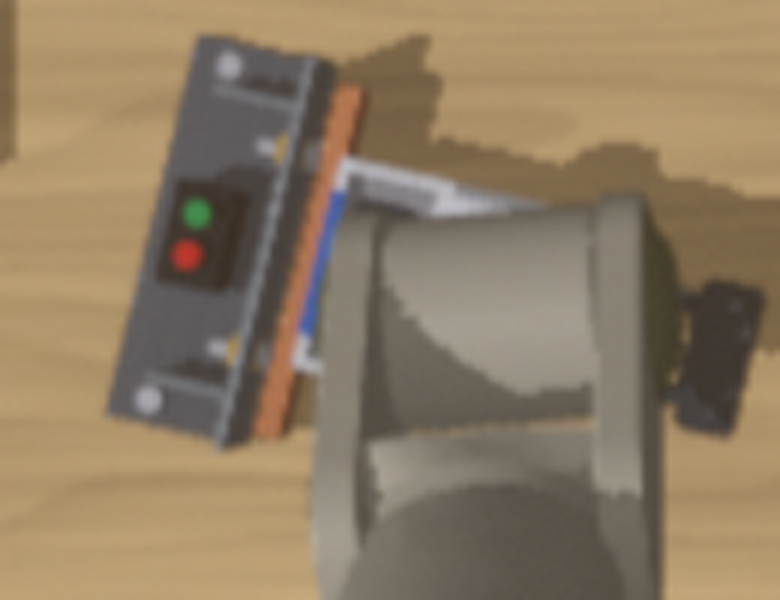

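View pics/scene3.png

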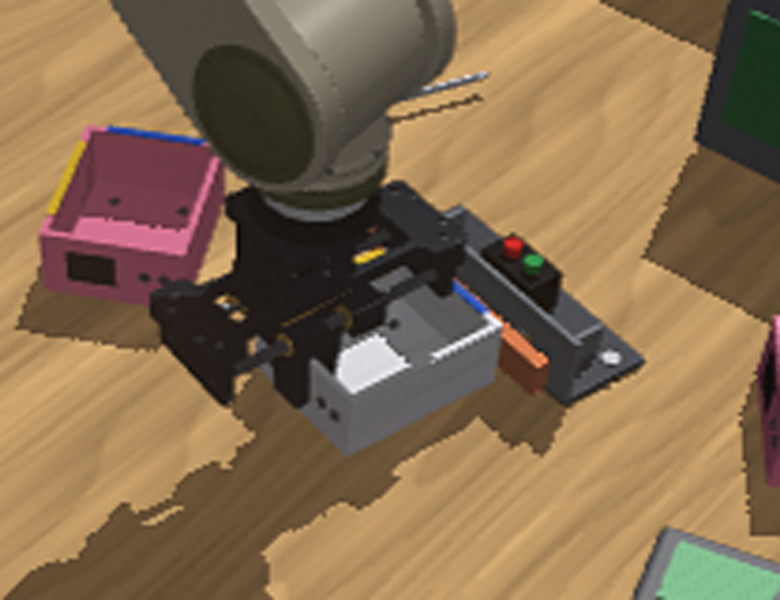

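>>> drive_tool(motion=[1, 0, 0, 0.5, 0, 1, 0, 0, 1, 0, 1, 0, 0, 1, 0, 1, 0, 0, 0.5, 0, 1, 0, 0, 0, 0])

```text
time_s: 9.7
position: [491.7, 153.7, 15.3]
orientation: [-90.0, 0.0, -13.5]
force: [-0.5, -4.0, -0.6]
grip_width: 4.6
```

>>> drive_tool(motion=[1, 0, 0, 0.5, 0, 1, 0, 0, 0.5, 0, 1, 0, 0, 0, 0])

```text
time_s: 9.95
position: [492.0, 154.8, 15.2]
orientation: [-90.0, 0.0, -13.5]
force: [-1.6, -3.9, 0.1]
grip_width: 4.5
```

>>> drive_tool(motion=[1, 0, 0, 0.5, 0, 1, 0, 0, 0.5, 0, 1, 0, 0, 0, 0])

```text
time_s: 10.2
position: [492.2, 155.9, 15.2]
orientation: [-90.0, 0.0, -13.5]
force: [-0.7, -3.6, -0.3]
grip_width: 4.8
```

>>> drive_tool(motion=[1, 0, 0, 0.5, 0, 1, 0, 0, 0.5, 0, 1, 0, 0, 0, 0])

```text
time_s: 10.45
position: [492.4, 156.8, 15.2]
orientation: [-90.0, 0.0, -13.4]
force: [-0.0, -3.9, -0.6]
grip_width: 4.9
```

>>> drive_tool(motion=[1, 0, 0, 0.5, 0, 1, 0, 0, 0.5, 0, 1, 0, 0, 0, 0])

```text
time_s: 10.7
position: [492.6, 157.2, 15.3]
orientation: [-90.1, 0.0, -13.4]
force: [-1.3, -8.2, 1.2]
grip_width: 4.6
```

>>> drive_tool(motion=[1, 0, 0, 0.5, 0, 1, 0, 0, 0.5, 0, 1, 0, 0, 0, 0])

```text
time_s: 10.95
position: [492.7, 157.5, 15.2]
orientation: [-90.1, 0.0, -13.4]
force: [-1.7, -13.2, 1.7]
grip_width: 4.9
```

```bash
python3 m.py 4
```

```text
t 10.95 pos [492.7 157.5  15.2] rpy [-90.1   0.  -13.4] jaw 76.58 F [ -1.7 -13.2   1.7] w 4.9 q6 -72
tool shift x -0.4 y 0.2 z -2.2 turn 0.0013
top bar 182 [-14.5  -6.7  -2.1]
blue 9 mean [-16.6 -10.3] min [-18.  -33.2] max [-14.9  30.5] dir angle from ey 0.15
rim grey 73 (array([-73.9,  -0.7]), array([ 99.3, 120.6]), 89.92)
scene bar 100 [-15.5 -10.3  -1.4]
blue 27 mean [-17.6 -20.5] min [-21.1 -35.9] max [-12.6  -4.9] dir angle from ey -1.41
yellow 11 mean [-46.1  46.5] min [-53.8  44.1] max [-38.5  49.1] dir angle from ey 81.78
rim grey 162 (array([-74.8, -32. ]), array([ 42.5, 122.5]), 89.44)
```

View pics/top4.png

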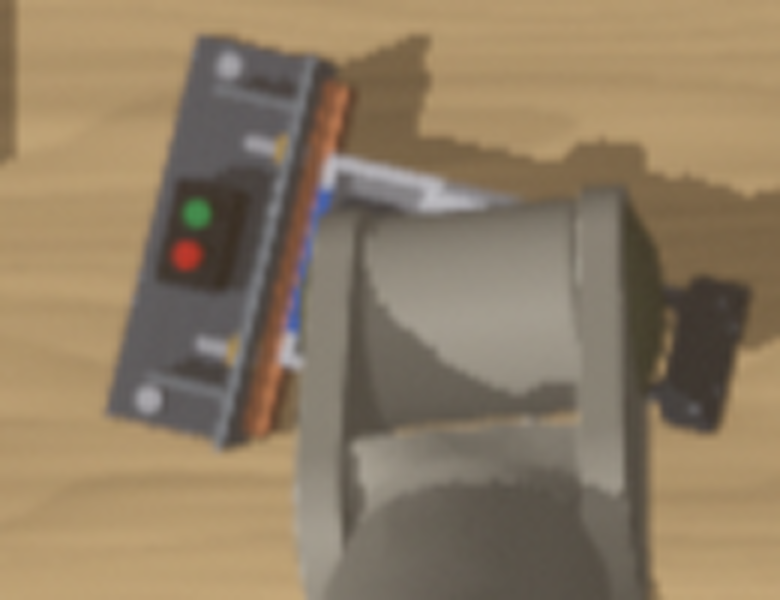

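The bar is on its stop: force rises to about 13 N and its front moved 12–13 mm. The face is square to it. Holding for more than a second.

>>> drive_tool(motion=[1, 0, 0, 0, 0, 1, 0, 0, 0, 0, 1, 0, 0, 0, 0, 1, 0, 0, 0, 0, 1, 0, 0, 0, 0, 1, 0, 0, 0, 0, 1, 0, 0, 0, 0, 1, 0, 0, 0, 0, 1, 0, 0, 0, 0, 1, 0, 0, 0, 0, 1, 0, 0, 0, 0, 1, 0, 0, 0, 0, 1, 0, 0, 0, 0, 1, 0, 0, 0, 0, 1, 0, 0, 0, 0, 1, 0, 0, 0, 0, 1, 0, 0, 0, 0, 1, 0, 0, 0, 0])

```text
time_s: 12.55
position: [492.7, 157.5, 15.2]
orientation: [-90.1, 0.0, -13.4]
force: [-2.0, -12.8, 1.4]
grip_width: 4.9
```

>>> drive_tool(motion=[1, 0, 0, -1.5, 0, 1, 0, 0, -3, 0, 1, 0, 0, -6, 0, 1, 0, 0, -8, 0, 1, 0, 0, -10, 0, 1, 0, 0, -10, 0, 1, 0, 0, -10, 0, 1, 0, 0, -8, 0, 1, 0, 0, -7, 0, 1, 0, 0, -5, 0, 1, 0, 0, -2, 0, 1, 0, 0, 0, 0])

```text
time_s: 13.55
position: [476.3, 89.4, 15.2]
orientation: [-90.0, 0.0, -13.5]
force: [-0.4, -2.7, -2.1]
grip_width: 4.4
```

```bash
python3 m.py 5
```

```text
t 13.55 pos [476.3  89.4  15.2] rpy [-90.    0.  -13.5] jaw 76.53 F [-0.4 -2.7 -2.1] w 4.4 q6 -80
tool shift x -0.3 y 0.2 z 67.8 turn 0.0005
top bar 291 [-27.6 -22.  -14.9]
blue 32 mean [-86.4  -1.8] min [-88.4 -31.9] max [-84.4  28.4] dir angle from ey -0.15
rim grey 89 (array([-140.8,   -0.6]), array([100., 113.]), 89.67)
scene bar 348 [-29.  -23.9 -15.2]
blue 29 mean [-87.2 -19.3] min [-90.5 -34.8] max [-83.3  -0.7] dir angle from ey -0.42
yellow 18 mean [-118.1   47. ] min [-132.3   41.6] max [-104.4   50.1] dir angle from ey 85.96
rim grey 148 (array([-140.8,  -38.4]), array([118.1,  35.7]), 3.46)
```

View pics/top5.png

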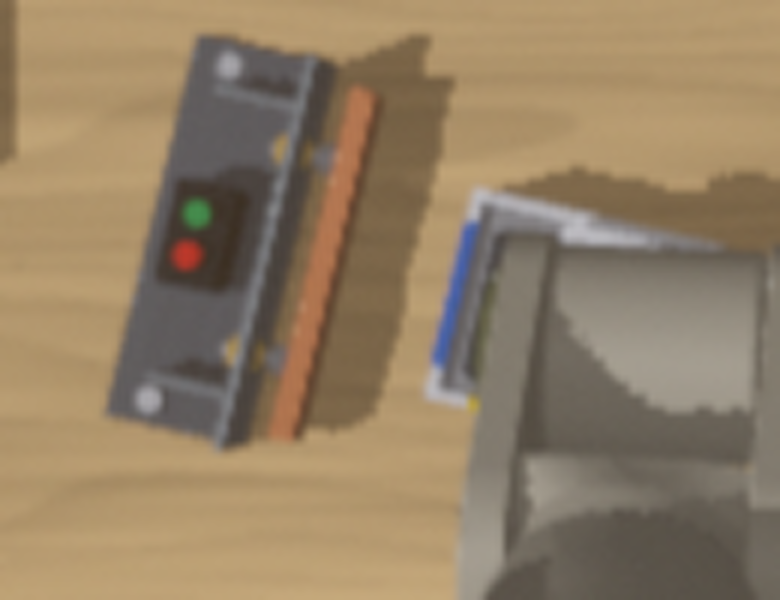

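The bar is back out at -27.6. Now the clockwise quarter turn.

>>> drive_tool(motion=[1, 0, 0, 0, 0.03, 1, 0, 0, 0, 0.06, 1, 0, 0, 0, 0.1, 1, 0, 0, 0, 0.1, 1, 0, 0, 0, 0.1, 1, 0, 0, 0, 0.1, 1, 0, 0, 0, 0.1, 1, 0, 0, 0, 0.1, 1, 0, 0, 0, 0.1, 1, 0, 0, 0, 0.1, 1, 0, 0, 0, 0.1, 1, 0, 0, 0, 0.1, 1, 0, 0, 0, 0.1, 1, 0, 0, 0, 0.1, 1, 0, 0, 0, 0.1, 1, 0, 0, 0, 0.1, 1, 0, 0, 0, 0.06, 1, 0, 0, 0, 0.021, 1, 0, 0, 0, 0])

```text
time_s: 15.23
position: [476.6, 90.5, 15.3]
orientation: [-90.0, 0.0, -103.4]
force: [0.3, 1.6, -2.3]
grip_width: 4.6
```

```bash
python3 m.py 6; python3 - <<'E'
from h import *
p=pickle.load(open("top6.pkl","rb"));cv2.imwrite("pics/t6.png",cv2.resize(p["pixels"][180:340,190:390,::-1],None,fx=3.7,fy=3.7))
E
```

```text
t 15.2333 pos [476.6  90.5  15.3] rpy [ -90.     0.  -103.4] jaw -13.4 F [ 0.3  1.6 -2.3] w 4.6 q6 10
tool shift x -66.7 y 0.3 z -0.3 turn -1.5691
top bar 289 [-27.7 -21.9 -15.3]
blue 19 mean [-186.4 -116.9] min [-207.7 -118.5] max [-167.5 -114.8] dir angle from ey -89.09
yellow 44 mean [-152.2  -69.9] min [-155.5  -97. ] max [-149.1  -41.5] dir angle from ey 0.21
scene bar 359 [-29.3 -24.2 -15.5]
blue 115 mean [-200.8 -117.8] min [-235.2 -122.2] max [-166.4 -112.9] dir angle from ey -89.29
yellow 34 mean [-152.5  -82.6] min [-156.4  -98.3] max [-148.9  -68. ] dir angle from ey -1.34
```

View pics/t6.png

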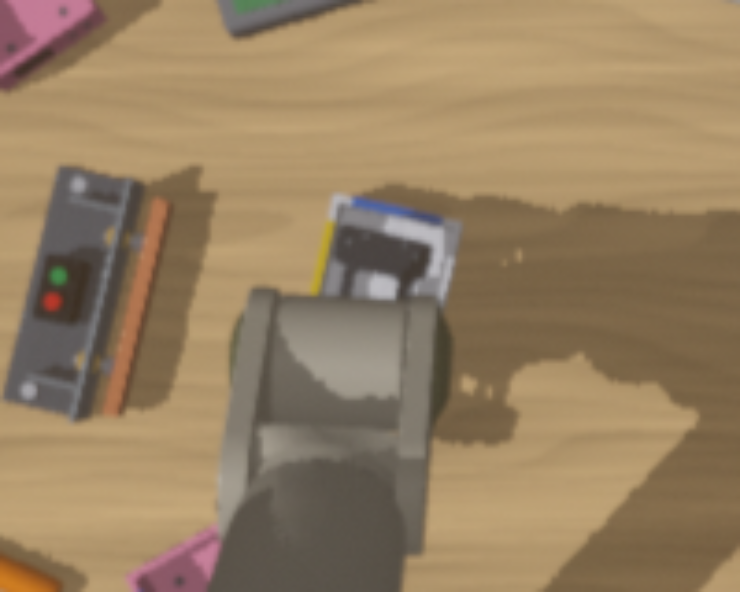

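View pics/scene6.png

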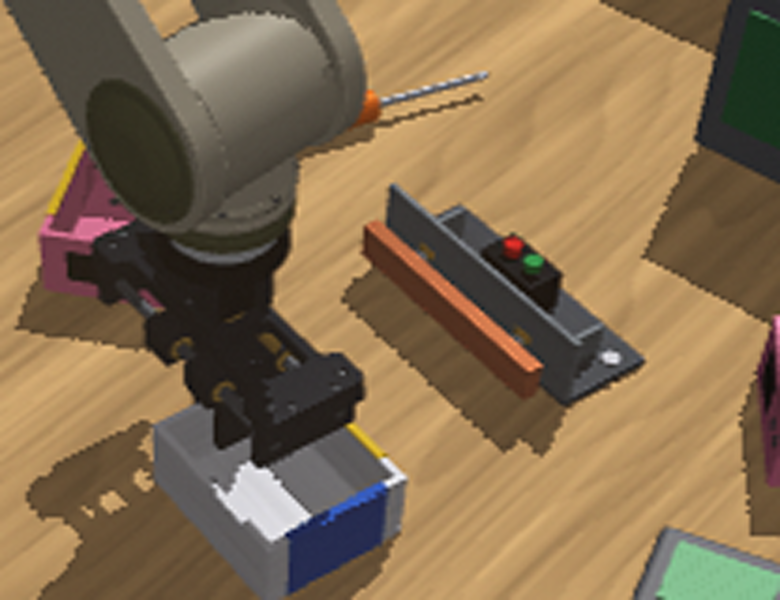

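>>> drive_tool(motion=[0, 0, 0, 0, 0, 0, 0, 0, 0, 0, 0, 0, 0, 0, 0, 0, 0, 0, 0, 0, 0, 0, 0, 0, 0, 0, 0, -5, 0, 0, 0, 0, -12, 0, 0, 0, 0, -15, 0, 0, 0, 0, -15, 0, 0, 0, 0, -15, 0, 0, 0, 0, -15, 0, 0, 0, 0, -8, 0, 0])

```text
time_s: 16.33
position: [477.0, 90.1, 102.1]
orientation: [-89.9, 0.0, -103.5]
force: [0.9, -0.6, 0.1]
grip_width: 82.6
```

>>> drive_tool(motion=[0, 0, 0, 0, -0.125, 0, 0, 0, 0, -0.125, 0, 0, 0, 0, -0.125, 0, 0, 0, 0, -0.125, 0, 0, 0, 0, -0.125, 0, 0, 0, 0, -0.125, 0, 0, 0, 0, -0.125, 0, 0, 0, 0, -0.125, 0, 0, 0, 0, -0.125, 0, 0, 0, 0, -0.125, 0, 0, 0, 0, -0.125, 0, 0, 0, 0, -0.125, 0, 0, 0, 0, -0.071, 0, 0, 0, 0, 0])

```text
time_s: 17.5
position: [476.4, 90.1, 100.2]
orientation: [-90.0, 0.0, -13.3]
force: [1.3, 0.9, -0.1]
grip_width: 88.1
```

```bash
python3 m.py 7;python3 - <<'E'
from h import *
from station import r
go(r,522.4,31.9,15,76.5)
p=pickle.load(open("scene7.pkl","rb"))
cv2.imwrite("pics/s7.png",cv2.resize(p["pixels"][120:330,220:480,::-1],None,fx=2.8,fy=2.8))
E
```

```text
t 17.5 pos [476.4  90.1 100.2] rpy [-90.    0.  -13.3] jaw 76.69 F [ 1.3  0.9 -0.1] w 88.1 q6 -80
tool shift x -0.0 y 85.2 z 67.2 turn 0.0033
top bar 292 [-27.8 -21.8 -15. ]
blue 29 mean [-198.1 -116.8] min [-231.  -118.6] max [-167.3 -114.9] dir angle from ey -89.55
yellow 43 mean [-152.2  -69.9] min [-155.7  -96.2] max [-148.5  -43.7] dir angle from ey 1.27
scene bar 342 [-28.9 -24.3 -15.2]
blue 111 mean [-200.4 -117.6] min [-234.9 -122.1] max [-165.3 -112. ] dir angle from ey -89.02
yellow 91 mean [-153.1  -58.9] min [-157.4  -99.6] max [-148.6  -18.3] dir angle from ey 0.94
rim grey 56 (array([-177.4,  -38.3]), array([81.1, 47.4]), 88.26)
t 17.6 pos [476.4  90.1 100.2] rpy [-90.    0.  -13.6] jaw 76.4 F [ 0.1 -1.  -0.5] w 88.2 q6 -80
tool shift x 58.4 y 85.2 z -45.8 turn -0.0017
```

View pics/s7.png

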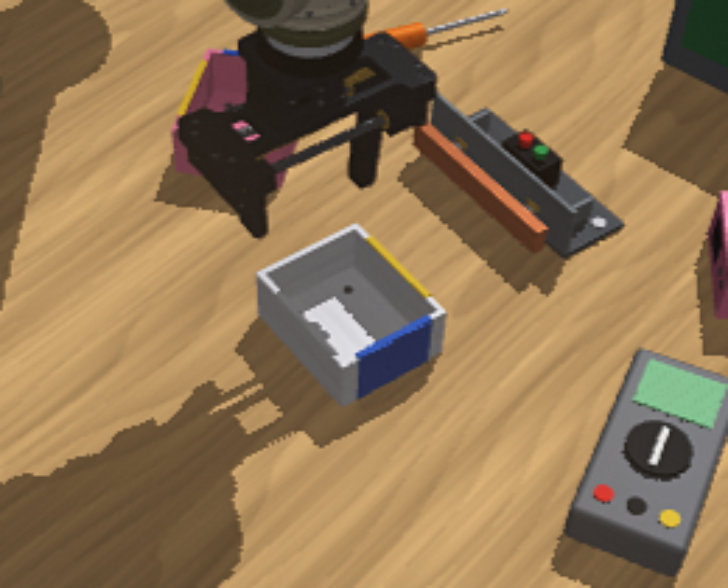

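>>> drive_tool(motion=[0, 6, 0, -5, 0, 0, 14, 0, -11, 0, 0, 14, 0, -11, 0, 0, 14, 0, -11, 0, 0, 8, 0, -6, 0, 0, 2.4, 0, -1.8, 0, 0, 0, 10, 0, 0, 0, 0, 16, 0, 0, 0, 0, 16, 0, 0, 0, 0, 16, 0, 0, 0, 0, 14, 0, 0, 0, 0, 9, 0, 0, 0, 0, 4, 0, 0, 0, 0, 0, 0, 0])

```text
time_s: 18.77
position: [522.3, 32.2, 14.7]
orientation: [-90.0, 0.1, -13.5]
force: [0.4, 0.4, 0.5]
grip_width: 88.3
```

```bash
python3 m.py 8;python3 - <<'E'
from h import *
from station import r
go(r,522.4,31.9,15,76.5)
p=pickle.load(open("scene8.pkl","rb"))
cv2.imwrite("pics/s8.png",cv2.resize(p["pixels"][120:330,220:480,::-1],None,fx=2.8,fy=2.8))
E
```

```text
t 18.7667 pos [522.3  32.2  14.7] rpy [-90.    0.1 -13.5] jaw 76.54 F [0.4 0.4 0.5] w 88.3 q6 -86
tool shift x -58.3 y -0.3 z 112.8 turn 0.0007
top bar 285 [-27.6 -21.7 -15.1]
blue 11 mean [-180.8 -116.9] min [-193.5 -118.4] max [-167.6 -115.1] dir angle from ey 87.77
scene bar 349 [-29.3 -24.3 -15.6]
blue 111 mean [-201.4 -117.7] min [-235.3 -122.5] max [-165.5 -112.6] dir angle from ey -88.72
yellow 32 mean [-152.8  -83.3] min [-156.2  -97.1] max [-146.2  -68.8] dir angle from ey 1.72
t 18.8667 pos [522.9  32.1  15.8] rpy [-90.   -0.  -13.5] jaw 76.55 F [ 1.   0.8 -0.1] w 88.1 q6 -86
tool shift x -0.4 y 0.8 z -0.3 turn 0.0008
```

View pics/s8.png

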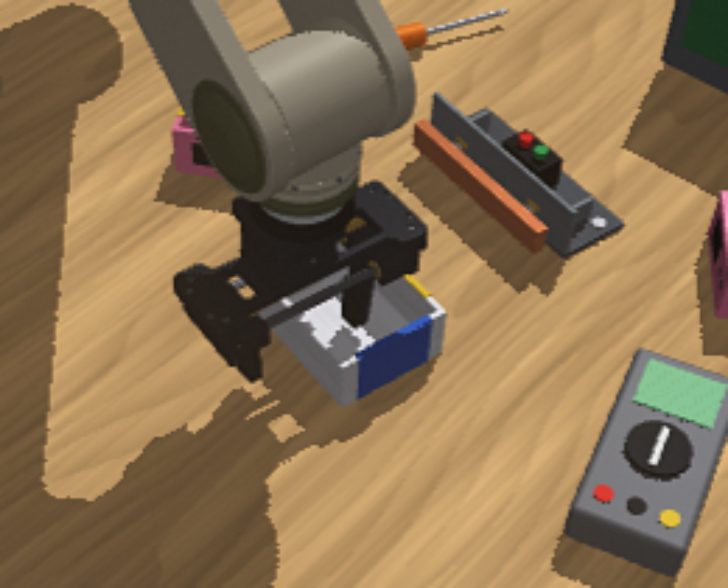

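The fingers straddle the -y wall, one inside at (355,305) and one outside at (250,365). Closing.

>>> drive_tool(motion=[0.5, 0, 0, 0, 0, 0.8, 0, 0, 0, 0, 0.9, 0, 0, 0, 0, 1, 0, 0, 0, 0, 1, 0, 0, 0, 0, 1, 0, 0, 0, 0, 1, 0, 0, 0, 0, 1, 0, 0, 0, 0, 1, 0, 0, 0, 0, 1, 0, 0, 0, 0, 1, 0, 0, 0, 0, 1, 0, 0, 0, 0, 1, 0, 0, 0, 0, 1, 0, 0, 0, 0, 1, 0, 0, 0, 0, 1, 0, 0, 0, 0])

```text
time_s: 20.2
position: [522.6, 31.9, 15.2]
orientation: [-90.0, 0.0, -13.4]
force: [-0.5, -1.8, 0.3]
grip_width: 4.7
```

```bash
python3 m.py 9
```

```text
t 20.2 pos [522.6  31.9  15.2] rpy [-90.    0.  -13.4] jaw 76.55 F [-0.5 -1.8  0.3] w 4.7 q6 -86
tool shift x -58.7 y 0.2 z 113.0 turn 0.0009
top bar 287 [-27.6 -21.7 -14.9]
blue 11 mean [-181.  -117.1] min [-193.5 -118.5] max [-167.3 -115.5] dir angle from ey 88.89
scene bar 358 [-29.2 -24.3 -15.5]
blue 109 mean [-200.3 -117.8] min [-233.3 -121.2] max [-164.1 -112.6] dir angle from ey -89.11
yellow 43 mean [-152.9  -74.3] min [-156.9  -99.7] max [-148.4  -18.5] dir angle from ey 2.21
```

>>> drive_tool(motion=[1, -2, 0, 3, 0, 1, -3.7, 0, 7, 0, 1, -4, 0, 8, 0, 1, -5, 0, 8, 0, 1, -5, 0, 8, 0, 1, -5, 0, 8, 0, 1, -5, 0, 8, 0, 1, -5, 0, 8, 0, 1, -5, 0, 8, 0, 1, -5, 0, 8, 0, 1, -5, 0, 8, 0, 1, -4, 0, 8, 0, 1, -3, 0, 7, 0, 1, -2, 0, 5, 0, 1, 0, 0, 3, 0, 1, 0, 0, 0, 0])

```text
time_s: 21.63
position: [489.7, 148.7, 15.2]
orientation: [-90.0, 0.0, -13.4]
force: [-1.1, 3.1, -0.3]
grip_width: 4.9
```

```bash
python3 m.py 10; python3 - <<'E'
from h import *
from station import r
a=np.radians(76.5);ex=np.array([np.cos(a),np.sin(a)]);O=[523.0,285.3]
P=np.array(r.read_state()["position"][:2])-O;print("tool jig",P@ex,P@[-ex[1],ex[0]])
E
```

```text
t 21.6333 pos [489.7 148.7  15.2] rpy [-90.    0.  -13.4] jaw 76.57 F [-1.1  3.1 -0.3] w 4.9 q6 -73
tool shift x 0.4 y 0.2 z 7.1 turn 0.0013
top bar 268 [-27.5 -21.6 -15.1]
blue 14 mean [-73.1 -57.6] min [-86.2 -59.4] max [-59.4 -55.9] dir angle from ey 89.13
rim grey 38 (array([-93.1,   0.5]), array([ 97.6, 121.1]), 1.49)
scene bar 197 [-29.  -24.  -15.3]
blue 91 mean [-93.9 -59.1] min [-129.   -63.8] max [-61.3 -53.6] dir angle from ey -89.45
yellow 49 mean [-46.8 -11.3] min [-50.9 -39.3] max [-42.3  27. ] dir angle from ey 0.57
rim grey 100 (array([-95.2,  -2.7]), array([102.2, 116.4]), 0.5)
tool jig -140.96912688224023 0.24267836076266747
```

View pics/top10.png

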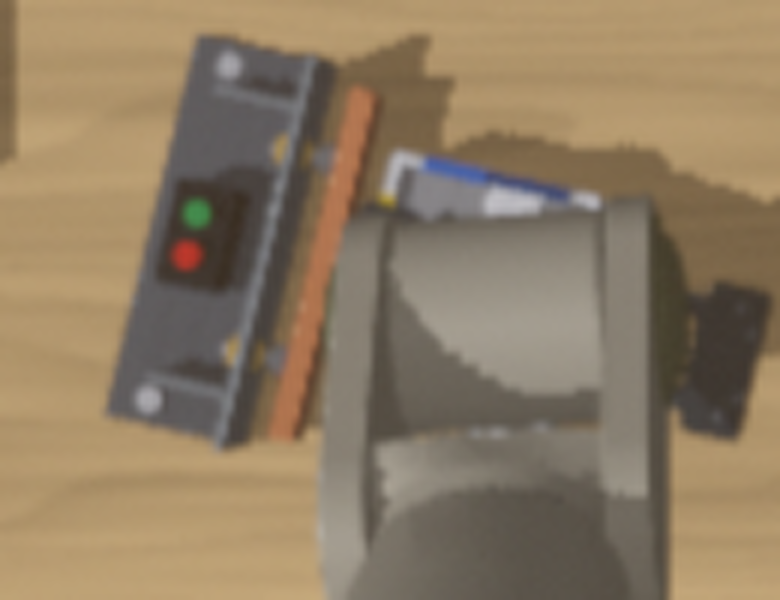

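>>> drive_tool(motion=[1, 0, 0, 2, 0, 1, 0, 0, 3, 0, 1, 0, 0, 3, 0, 1, 0, 0, 3, 0, 1, 0, 0, 3, 0, 1, 0, 0, 2, 0, 1, 0, 0, 2, 0, 1, 0, 0, 2, 0, 1, 0, 0, 2, 0, 1, 0, 0, 2, 0, 1, 0, 0, 1, 0, 1, 0, 0, 1, 0, 1, 0, 0, 0, 0])

```text
time_s: 22.82
position: [496.1, 173.3, 15.2]
orientation: [-90.0, -0.0, -13.5]
force: [0.0, -2.4, 0.0]
grip_width: 5.0
```

>>> drive_tool(motion=[1, 0, 0, 0.5, 0, 1, 0, 0, 0.5, 0, 1, 0, 0, 0, 0])

```text
time_s: 23.07
position: [496.3, 174.1, 15.2]
orientation: [-90.0, 0.0, -13.5]
force: [-0.9, -4.2, -0.3]
grip_width: 5.2
```

>>> drive_tool(motion=[1, 0, 0, 0.5, 0, 1, 0, 0, 0.5, 0, 1, 0, 0, 0, 0])

```text
time_s: 23.32
position: [496.5, 175.1, 15.2]
orientation: [-90.0, 0.0, -13.5]
force: [-1.4, -3.5, -0.4]
grip_width: 4.6
```

>>> drive_tool(motion=[1, 0, 0, 0.5, 0, 1, 0, 0, 0.5, 0, 1, 0, 0, 0, 0])

```text
time_s: 23.57
position: [496.8, 176.1, 15.3]
orientation: [-90.0, -0.0, -13.5]
force: [-0.1, -3.8, -0.8]
grip_width: 4.9
```

>>> drive_tool(motion=[1, 0, 0, 0.5, 0, 1, 0, 0, 0.5, 0, 1, 0, 0, 0, 0])

```text
time_s: 23.82
position: [496.9, 176.5, 15.2]
orientation: [-90.1, 0.0, -13.4]
force: [-0.4, -6.5, -0.2]
grip_width: 4.9
```

>>> drive_tool(motion=[1, 0, 0, 0.5, 0, 1, 0, 0, 0.5, 0, 1, 0, 0, 0, 0, 1, 0, 0, 0, 0])

```text
time_s: 24.15
position: [497.0, 176.9, 15.2]
orientation: [-90.1, 0.0, -13.4]
force: [-1.6, -11.0, 1.5]
grip_width: 4.7
```

>>> drive_tool(motion=[1, 0, 0, 0.5, 0, 1, 0, 0, 0.5, 0, 1, 0, 0, 0, 0, 1, 0, 0, 0, 0, 1, 0, 0, 0, 0, 1, 0, 0, 0, 0])

```text
time_s: 24.65
position: [497.1, 177.2, 15.2]
orientation: [-90.2, 0.0, -13.4]
force: [-2.3, -16.0, 2.5]
grip_width: 4.5
```

```bash
python3 m.py 11
```

```text
t 24.65 pos [497.1 177.2  15.2] rpy [-90.2   0.  -13.4] jaw 76.57 F [ -2.3 -16.    2.5] w 4.5 q6 -70
tool shift x -0.1 y 0.2 z -22.3 turn 0.0012
top bar 59 [-14.3  -6.9  -1.7]
blue 11 mean [-43.1 -58.8] min [-56.5 -60.4] max [-31.  -57.1] dir angle from ey -89.35
rim grey 37 (array([-63.7,  -2.4]), array([ 86.9, 125.4]), 7.48)
scene bar 79 [-15.4  -9.2  -2.6]
blue 95 mean [-64.8 -59.6] min [-98.1 -63.6] max [-29.7 -53.2] dir angle from ey -89.54
yellow 45 mean [-17.2 -10.4] min [-21.5 -39.2] max [-13.   26.9] dir angle from ey -0.96
rim grey 89 (array([-65.5,  -4. ]), array([101.9, 116.5]), 0.97)
```

View pics/top11.png

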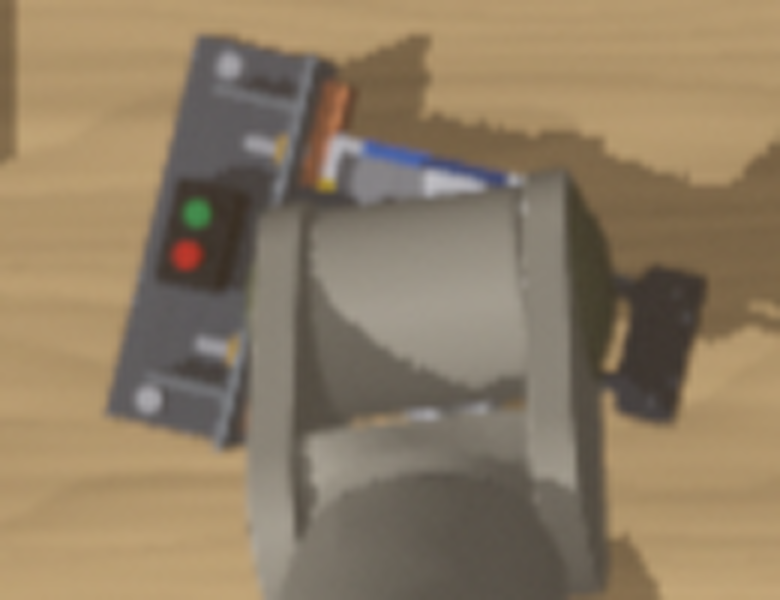

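View pics/scene11.png

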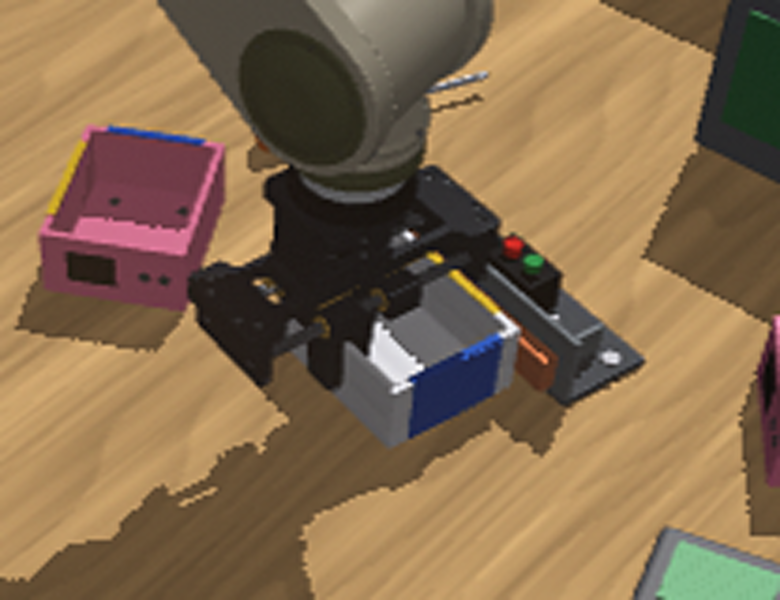

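>>> drive_tool(motion=[1, 0, 0, -0.5, 0, 1, 0, 0, -0.4, 0, 1, 0, 0, 0, 0, 1, 0, 0, 0, 0])

```text
time_s: 25.08
position: [497.1, 177.1, 15.2]
orientation: [-90.1, 0.0, -13.4]
force: [-1.4, -10.8, 1.1]
grip_width: 5.1
```

>>> drive_tool(motion=[0.9, 0, 0, 0, 0, 0.85, 0, 0, 0, 0, 0.8, 0, 0, 0, 0, 0.7, 0, 0, 0, 0, 0.5, 0, 0, 0, 0, 0.4, 0, 0, 0, 0, 0.4, 0, 0, 0, 0, 0.4, 0, 0, 0, 0, 0.4, 0, 0, 0, 0])

```text
time_s: 25.83
position: [497.2, 178.1, 15.3]
orientation: [-90.0, -0.0, -13.5]
force: [0.1, 0.5, 0.0]
grip_width: 52.4
```

```bash
python3 m.py 12
```

```text
t 25.8333 pos [497.2 178.1  15.3] rpy [-90.   -0.  -13.5] jaw 76.55 F [0.1 0.5 0. ] w 52.4 q6 -70
tool shift x -0.0 y 0.3 z -23.2 turn 0.0008
top bar 57 [-15.   -7.9  -2.9]
blue 13 mean [-43.7 -58.8] min [-57.2 -60.5] max [-31.4 -57. ] dir angle from ey -89.59
rim grey 37 (array([-64.6,  -2. ]), array([ 88.1, 123.4]), 5.42)
scene bar 81 [-15.9  -9.9  -3. ]
blue 92 mean [-66.  -59.5] min [-101.4  -64.3] max [-32.7 -54.3] dir angle from ey -88.97
yellow 35 mean [-18.3 -19.8] min [-22.2 -39.7] max [-14.   2.] dir angle from ey 0.51
rim grey 101 (array([-66.5, -28.4]), array([101.9,  67.7]), 0.34)
```

On release the bar eased back about 0.5–1 mm. I'll push it home again without gripping, with the outer finger behind the wall.

>>> drive_tool(motion=[0.6, 0, 0, 0, 0, 0.75, 0, 0, 0, 0, 0.82, 0, 0, 0, 0, 0.84, 0, 0, 0, 0, 0.84, 0, 0, 0, 0, 0.84, 0, 0, 0, 0, 0.84, 0, 0, 0, 0])

```text
time_s: 26.52
position: [497.2, 178.0, 15.2]
orientation: [-90.0, 0.0, -13.5]
force: [-0.2, 0.4, 0.2]
grip_width: 14.0
```

>>> drive_tool(motion=[0.84, 0, 0, 0.5, 0, 0.84, 0, 0, 0.5, 0, 0.84, 0, 0, 0.5, 0, 0.84, 0, 0, 0.5, 0, 0.84, 0, 0, 0, 0])

```text
time_s: 26.93
position: [497.7, 180.1, 15.2]
orientation: [-90.0, -0.0, -13.4]
force: [0.4, 0.9, -0.6]
grip_width: 14.4
```

>>> drive_tool(motion=[0.84, 0, 0, 0.5, 0, 0.84, 0, 0, 0.5, 0, 0.84, 0, 0, 0.5, 0, 0.84, 0, 0, 0, 0])

```text
time_s: 27.27
position: [497.8, 180.8, 15.2]
orientation: [-90.1, 0.0, -13.4]
force: [-1.0, -5.8, 1.6]
grip_width: 14.4
```

>>> drive_tool(motion=[0.84, 0, 0, 0.5, 0, 0.84, 0, 0, 0.5, 0, 0.84, 0, 0, 0, 0])

```text
time_s: 27.52
position: [497.9, 181.1, 15.2]
orientation: [-90.2, 0.0, -13.4]
force: [-1.9, -8.9, 2.6]
grip_width: 14.0
```

>>> drive_tool(motion=[0.84, 0, 0, 0.5, 0, 0.84, 0, 0, 0.5, 0, 0.84, 0, 0, 0, 0])

```text
time_s: 27.77
position: [498.0, 181.5, 15.2]
orientation: [-90.2, 0.1, -13.4]
force: [-2.7, -14.6, 4.0]
grip_width: 14.0
```

```bash
python3 m.py 13
```

```text
t 27.7667 pos [498.  181.5  15.2] rpy [-90.2   0.1 -13.4] jaw 76.58 F [ -2.7 -14.6   4. ] w 14.0 q6 -69
tool shift x 0.0 y 0.2 z -26.7 turn 0.0014
top bar 60 [-14.5  -7.1  -2.4]
blue 13 mean [-43.9 -58.8] min [-55.9 -60.5] max [-31.2 -57.1] dir angle from ey -89.46
rim grey 31 (array([-64. ,  -3.8]), array([ 73.8, 129.1]), 13.18)
scene bar 83 [-15.1  -9.4  -2.8]
blue 93 mean [-65.1 -59.6] min [-101.8  -63.3] max [-31.  -54.5] dir angle from ey -89.01
yellow 46 mean [-17.7 -10.7] min [-21.7 -40.1] max [-12.2  26.3] dir angle from ey 0.14
rim grey 92 (array([-65.9,  -4.2]), array([102.9, 117.3]), 1.15)
```

>>> drive_tool(motion=[0.84, 0, 0, -0.5, 0, 0.84, 0, 0, -0.5, 0, 0.84, 0, 0, -0.5, 0, 0.84, 0, 0, -0.5, 0, 0.84, 0, 0, -0.5, 0, 0.84, 0, 0, -0.5, 0, 0.84, 0, 0, -0.5, 0, 0.84, 0, 0, -0.5, 0, 0.84, 0, 0, -0.5, 0, 0.84, 0, 0, -0.5, 0, 0.84, 0, 0, 0, 0])

```text
time_s: 28.78
position: [497.3, 178.5, 15.3]
orientation: [-90.0, -0.0, -13.5]
force: [0.1, 0.0, 0.1]
grip_width: 14.1
```

```bash
python3 m.py 14
```

```text
t 28.7833 pos [497.3 178.5  15.3] rpy [-90.   -0.  -13.5] jaw 76.55 F [0.1 0.  0.1] w 14.1 q6 -70
tool shift x -0.0 y 0.3 z -23.7 turn 0.0008
top bar 58 [-15.3  -7.8  -2.5]
blue 13 mean [-43.8 -58.8] min [-57.1 -60.4] max [-31.3 -57.1] dir angle from ey -89.11
rim grey 34 (array([-63. ,  -1.6]), array([ 88.2, 123.4]), 4.82)
scene bar 86 [-16.9  -8.8  -3. ]
blue 93 mean [-65.9 -59.5] min [-101.2  -65. ] max [-30.7 -53.3] dir angle from ey -89.45
yellow 51 mean [-18.3  -9.8] min [-21.8 -39.9] max [-13.4  28.1] dir angle from ey -0.17
rim grey 89 (array([-66.3,  -4.5]), array([102.3, 116.5]), 1.0)
```

```bash
cat > ecc.py <<'E'
from h import *
import sys
def ecc(ref,ks):
  for n,pts in(("scene",[(-20,-55,50),(-110,-55,50),(-110,-55,5),(-20,-60,5)]),):
    a=np.radians(76.5);ex=np.array([np.cos(a),np.sin(a)]);ey=np.array([-ex[1],ex[0]]);O=np.array([523.0,285.3])
    L=lambda k:pickle.load(open(f"{n}{k}.pkl","rb"))
    p=L(ref);W=lambda x,y,z:proj(p,[*(O+x*ex+y*ey),z])
    e=(W(-60,-60,40)-W(-70,-60,40))/10; 
    R=np.array([W(*q) for q in((-5,-60,52),(-115,-62,52),(-115,-62,2),(-20,-62,2))]);x0,y0=np.floor(R.min(0)).astype(int)-2;x1,y1=np.ceil(R.max(0)).astype(int)+2
    m=np.zeros((480,640),np.uint8);cv2.fillConvexPoly(m,np.round(R).astype(np.int32),255);m=cv2.dilate(m,np.ones((5,5)))
    g=lambda q:cv2.cvtColor(q["pixels"],cv2.COLOR_RGB2GRAY).astype(np.float32)
    hs=lambda q:q["pixels"][...,2].astype(np.float32)-q["pixels"][...,0]
    for nm,f in(("gray",g),("b-r",hs)):
      A=f(p)
      for k in ks:
        M=np.eye(2,3,dtype=np.float32)
        try:
            cc,M=cv2.findTransformECC(A[y0:y1,x0:x1],f(L(k))[y0:y1,x0:x1],M,cv2.MOTION_TRANSLATION,(3,200,1e-6),m[y0:y1,x0:x1],3)
            d=M[:,2];print(nm,k,"cc %.3f"%cc,"shift px",d.round(3),"along +jx mm %.2f"%(d@e/(e@e)))
        except cv2.error as er: print(k,"fail")
ecc(sys.argv[1],sys.argv[2:])
E
python3 ecc.py 11 12 13 14
```

```text
gray 12 cc 0.988 shift px [-0.078  0.179] along +jx mm -0.40
gray 13 cc 0.979 shift px [0.187 0.386] along +jx mm -0.03
gray 14 cc 0.988 shift px [-0.005  0.377] along +jx mm -0.47
b-r 12 cc 0.998 shift px [-0.231  0.125] along +jx mm -0.70
b-r 13 cc 0.992 shift px [-0.03   0.003] along +jx mm -0.07
b-r 14 cc 0.998 shift px [-0.236  0.124] along +jx mm -0.71
```

>>> drive_tool(motion=[0.84, 0, 0, 0.5, 0, 0.84, 0, 0, 0.5, 0, 0.84, 0, 0, 0.3, 0, 0.84, 0, 0, 0, 0])

```text
time_s: 29.22
position: [497.7, 179.9, 15.3]
orientation: [-90.0, -0.0, -13.4]
force: [0.7, -0.1, -0.1]
grip_width: 13.6
```

>>> drive_tool(motion=[0.84, 0, 0, 0.2, 0, 0.84, 0, 0, 0, 0])

```text
time_s: 29.38
position: [497.7, 180.0, 15.2]
orientation: [-90.0, 0.0, -13.4]
force: [-0.1, 0.5, 0.5]
grip_width: 13.9
```

>>> drive_tool(motion=[0.84, 0, 0, 0.2, 0, 0.84, 0, 0, 0, 0])

```text
time_s: 29.55
position: [497.7, 180.2, 15.2]
orientation: [-90.0, 0.0, -13.5]
force: [0.7, 0.3, 0.5]
grip_width: 14.1
```

>>> drive_tool(motion=[0.84, 0, 0, 0.2, 0, 0.84, 0, 0, 0, 0])

```text
time_s: 29.72
position: [497.8, 180.4, 15.3]
orientation: [-90.0, -0.0, -13.5]
force: [0.4, 0.5, 0.3]
grip_width: 14.0
```

>>> drive_tool(motion=[0.84, 0, 0, 0.2, 0, 0.84, 0, 0, 0, 0])

```text
time_s: 29.88
position: [497.8, 180.6, 15.3]
orientation: [-90.0, -0.0, -13.5]
force: [-0.4, 0.5, -0.2]
grip_width: 13.9
```

>>> drive_tool(motion=[0.84, 0, 0, 0.2, 0, 0.84, 0, 0, 0, 0])

```text
time_s: 30.05
position: [497.9, 180.8, 15.3]
orientation: [-90.0, -0.0, -13.5]
force: [0.4, -0.1, -1.1]
grip_width: 14.1
```

>>> drive_tool(motion=[0.84, 0, 0, 0.2, 0, 0.84, 0, 0, 0, 0])

```text
time_s: 30.22
position: [497.9, 180.8, 15.3]
orientation: [-90.0, 0.0, -13.4]
force: [-0.3, -1.6, -0.8]
grip_width: 14.2
```

>>> drive_tool(motion=[0.84, 0, 0, 0.2, 0, 0.84, 0, 0, 0, 0])

```text
time_s: 30.38
position: [497.9, 180.8, 15.2]
orientation: [-90.0, 0.0, -13.4]
force: [-1.7, -4.1, 0.3]
grip_width: 14.3
```

>>> drive_tool(motion=[0.84, 0, 0, 0.2, 0, 0.84, 0, 0, 0, 0])

```text
time_s: 30.55
position: [497.9, 180.8, 15.2]
orientation: [-90.1, 0.0, -13.4]
force: [-0.8, -6.5, 0.9]
grip_width: 14.3
```

The force rose from 0 to 6.5 N with no movement and no sliding plateau, so the bar was already on its stop. Retracting slowly, then opening and lifting away.

>>> drive_tool(motion=[0.84, 0, 0, -0.2, 0, 0.84, 0, 0, -0.2, 0, 0.84, 0, 0, -0.2, 0, 0.84, 0, 0, -0.2, 0, 0.84, 0, 0, -0.3, 0, 0.84, 0, 0, -0.5, 0, 0.84, 0, 0, -0.7, 0, 0.84, 0, 0, -1, 0, 0.6, 0, 0, 0, 0, 0.5, 0, 0, 0, 0, 0.5, 0, 0, 0, 0, 0.5, 0, 0, 0, 0, 0.5, 0, 0, 0, 0])

```text
time_s: 31.63
position: [497.2, 178.1, 15.3]
orientation: [-90.0, -0.0, -13.5]
force: [0.3, 0.4, 0.1]
grip_width: 43.6
```

>>> drive_tool(motion=[0.5, 0, -5, 0, 0, 0.5, 0, -12, 0, 0, 0.5, 0, -18, 0, 0, 0.5, 0, -20, 0, 0, 0.5, 0, -20, 0, 0, 0.5, 0, -20, 0, 0, 0.5, 0, -20, -10, 0, 0.5, 0, -20, -20, 0, 0.5, 0, -10, -30, 0, 0.5, 0, 0, -30, 0, 0.5, 0, 0, -30, 0, 0.5, 0, 0, -30, 0, 0.5, 0, 0, -30, 0, 0.5, 0, 0, -25, 0, 0.5, 0, 0, -10, 0, 0.5, 0, 0, 0, 0])

```text
time_s: 32.97
position: [447.0, -32.3, 160.6]
orientation: [-90.0, -0.0, -13.6]
force: [-0.5, 0.1, 0.3]
grip_width: 44.2
```

```bash
python3 m.py 15; python3 ecc.py 11 12 14 15
```

```text
t 32.9667 pos [447.  -32.3 160.6] rpy [-90.   -0.  -13.6] jaw 76.38 F [-0.5  0.1  0.3] w 44.2 q6 -96
tool shift x -0.7 y 145.6 z 193.1 turn -0.0021
top bar 168 [-15.2  -6.8  -2.9]
blue 27 mean [-63.4 -58.7] min [-94.5 -60.6] max [-33.4 -56.9] dir angle from ey -89.35
yellow 63 mean [-17.2  -1.7] min [-20.4 -39.2] max [-12.   35.8] dir angle from ey -0.02
rim grey 177 (array([-65. ,   0.1]), array([100.9, 119.6]), 0.09)
scene bar 116 [-16.2  -9.8  -2.6]
blue 98 mean [-65.4 -59.5] min [-99.  -63.8] max [-31.2 -53.3] dir angle from ey -89.84
yellow 68 mean [-18.1  -1.5] min [-21.9 -37.6] max [-12.1  37.2] dir angle from ey 0.67
rim grey 226 (array([-65.5,   0.1]), array([123.5, 103.3]), 89.79)
gray 12 cc 0.988 shift px [-0.078  0.179] along +jx mm -0.40
gray 14 cc 0.988 shift px [-0.005  0.377] along +jx mm -0.47
gray 15 cc 0.963 shift px [0.041 0.526] along +jx mm -0.54
b-r 12 cc 0.998 shift px [-0.231  0.125] along +jx mm -0.70
b-r 14 cc 0.998 shift px [-0.236  0.124] along +jx mm -0.71
b-r 15 cc 0.954 shift px [-0.272  0.035] along +jx mm -0.69
```

View pics/top15.png

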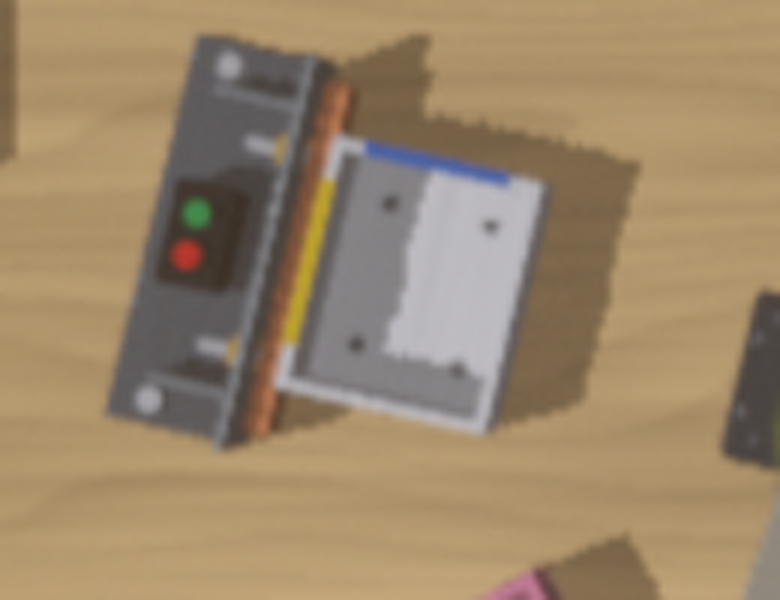

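View pics/scene15.png

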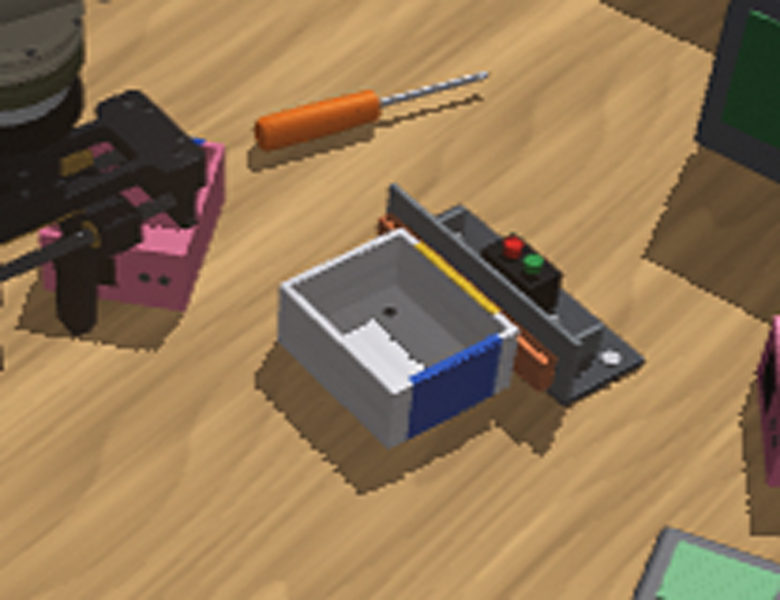

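The chassis stands square (about 0.1°) and centred, with yellow on the bar. The bar has travelled about 12.5 mm from its out position, and the gripper is clear.

```bash
python3 -c "
from station import r
print(r.close_job())"
```

```text
the job is handed in; nothing more can be done
None
```

The job is done and was handed in at about 33 s of the 72 s allowed. No verdict came back.

- **Blue push:** I gripped the wall opposite the blue face and slid the chassis until the blue face drove the bar onto its stop. The force there was about 13 N. I held it there for about 1.6 s.
- **Turn:** I drew the chassis back 70 mm, and the camera showed the bar fully out again. I then turned it a quarter turn clockwise and regripped the wall opposite the yellow face.
- **Yellow push:** I slid the yellow face against the bar until it was on its stop, then let go. The bar seemed to come back 0.5–0.7 mm, so I pressed it again from behind without gripping. It settled at the same place. A later gentle push met stiff resistance straight away (0 to 6.5 N with no movement), so the small return looks like give in the stop rather than the bar coming off home.

**Last pictures:**
- The bar front was about 12.5 mm in from its out position, against 12 mm nominal.
- The chassis was square to the bar within about 0.1° (top camera) and 0.7° (scene camera), and centred to about 0.1 mm.
- The whole yellow face was on the bar and the gripper was clear.
- The nearby pink tray, screwdriver and jig were where they started. I did not re-measure the items farther away, but the arm never went near them.

The two cameras disagreed by about 1 mm on absolute positions, so I judged the travel from the change in each camera and from the force.

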